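# Fit the panel filter into its airbox

## Robot

A 6-joint arm with a two-finger parallel gripper is mounted at the origin on the work surface. World frame = base frame: x ahead of the robot, y to its left, z up, the work surface at z = 0. Lengths are in m, angles in degrees, forces in N, time in s.
With the tool pointing down it reaches from about 0.325 to 0.775 m from the base axis. Payload 5.5 kg.
Tool frame: the origin (TCP) lies at the centre of the arm's flange, where the gripper is bolted on; the fingertips stand 182 mm ahead of it and the grasp point (between the pads) lies 163 mm ahead of it; z points along the fingers, y is the line along which they close (so a half turn about z gives the same grasp; the last joint's range is limited). The gripper opens to 88 mm and grips with 3 to 60 N. Pads are 20 mm wide; open, the fingers measure 115 mm over their backs; the gripper's body (75 mm by 178 mm) begins 61 mm behind the grasp point.
Start: joints at [-74.009, 5.22, 70.514, -0, 104.267, -3.249], TCP at [0.198, -0.567, 0.405] pointing down, gripper open.
Joint ranges: [-164.24, 164.24], [-49.07, 125.15], [9.68, 141.18], [-86.29, 266.29], [3.28, 154.24], [-151.56, 151.56]. Speed limits (degrees/s): [147.25, 147.25, 172.46, 180, 180, 180].

## Interface

Orientations are given as [roll, pitch, yaw] about the fixed x, y, z axes, in that order (R = Rz(yaw) Ry(pitch) Rx(roll)).
In Python, from station import r gives the robot as it stands. The module is installed in compiled form; this text tells all that it offers. Calls block until the motion is done:
- r.reach(position, orientation): joint-space move of the TCP to a pose.
- r.servo_line(position, rotation=None, speed=0.15): straight line of the TCP; rotation=None keeps the orientation; speed is the mean speed in m/s.
- r.move_joints(angles): joint-space move.
- r.let_go() and r.grab(squeeze=None): open the fingers fully, or close them until they stop; squeeze is the grip in N (None keeps the last).
- r.wait(seconds).
- r.inverse_kinematics(position, orientation): joint angles nearest the present ones, or None.
- r.sense(): the state.
- r.snapshot(name): name is "scene" or "top" or "wrist"; returns a dict with "frame" (400x640x3 uint8, red, green, blue), "fx", "fy", "cx", "cy" (pixels), "R" (3x3) and "t" (3): a world point X has camera coordinates R X + t. Camera axes: x right, y down, z forward; pixel columns grow to the right and rows downward; lengths in m; the calibration is good to about 2 mm. A picture is of the moment at which its call begins. There is no depth.
A pose or a line that the arm cannot do raises r.IKError and nothing moves.
- r.hand_in(): hands the job in; it is judged then, once.
The state is a dict: "clock": time; "joints": joint angles; "joint_vel": joint speeds; "joint_torque": joint torques, N m; "tcp_pos": TCP position; "orientation": TCP orientation; "contact_force": force on the tool from outside, world axes, zero at the start; "torque": the same for the moment, N m; "opening": finger opening in m; "gripper_force": force on a finger pad.
Only numpy, scipy, OpenCV 4.12 (cv2) and the standard library are available. Lean on these libraries where they do the work, as an engineer would, in place of code of your own. Each camera call takes 0.05 s, during which the arm holds its last target. There are 200 camera calls.

## Task

Fit the loose panel filter into the grey filter housing: slide its thin tongue under the housing's fixed lip while the filter is tilted, swing it down about that edge, and press the opposite rim down until the steel spring catch snaps over it and the filter lies flat and fully home. Be gentle with the filter and the housing (hand forces, never more than about 50 N), and leave the can, the wrench and the piston alone.

Things in the scene. Friction and masses are not known exactly. Their poses are not given: they have to be found in the camera images.
- filter: Loose black panel filter, 0.17 to 0.35 kg, 150 (x) by 110 (y) mm, at first flat on the bench, tab up. Origin: centre of its flat underside, z up. Main frame 16 mm thick, x = -55 to +61 mm; a thinner tongue at its -x end, a stepped rim at its +x end. Pale pleats on top from x = -46 to +31 mm; the plain strip x = +33 to +61 mm can be pressed on.
- tongue_tip (a point): Middle of the lower outer edge of the filter's tongue: filter frame (-75, 0, 0) mm. The tongue is 6 mm thick and 70 mm wide, from x = -55 to -75 mm, level with the underside. Axes as the filter.
- rim_edge (a point): Middle of the lower outer edge of the filter's rim: filter frame (+75, 0, 0) mm. The rim is 10 mm thick and 110 mm wide, from x = +61 to +75 mm, level with the underside. Axes as the filter.
- pull_tab (a point): Centre of the top of the filter's upright pull tab: filter frame (0, 0, 46) mm. The tab is 10 mm thick (x) and 60 mm wide (y) and rises from the frame's top, z = 16 mm, to z = 46 mm: grip it here. Axes as the filter.
- housing: Grey open-topped filter housing on a fixed steel base plate, 176 (x) by 166 (y) by 6 mm. Pose: centre of the plate's underside, z up. The rigid grey shell on it is shimmed up by hand and held: its seat, level ledges all round an open well, is anywhere from 37 to 51 mm above the bench, not reported; feel for it. Lip at its -x end, catch at +x. The fitted filter's origin is over this one.
- lip_foot (a point): Point on the bench under the middle of the lip's free edge: housing frame (-66, 0, 0) mm. Lip: full width, overhangs from the back wall (inner face housing x = -76 mm) to x = -66 mm; its underside is 9 mm and its top 18 mm above the seat. Side walls: inner faces y = +-58.5 mm, tops 12 mm above the seat. Axes as the housing.
- catch_foot (a point): Point on the bench under the tip of the catch's nose: housing frame (+70, 0, 0) mm. The nose's underside is 12 mm above the seat; its ramp goes from 14.5 mm above the seat at x = +70 mm out to x = +77.5 mm at 28 mm. Below it a stop wall, inner face x = +77 mm, top 8 mm above the seat. Axes as the housing.
- catch (a joint): Sprung steel catch, 36 mm wide, mid +x end of the housing; m, 0 at rest, to 0.009 pushed out (+x); spring 3 N plus 0.5 N/mm. The filter's rim, let go, rests on its ramp (weight alone does not pass); pressed down with 5 to 15 N it pushes the catch out 4 to 7 mm, which then snaps back over the rim as the filter lands on the rigid seat.
- can: Bystander: upright bare metal can, 56 mm wide, 130 mm tall, loose, beyond the work. Origin: centre of its underside. Leave alone.
- wrench: Bystander: steel wrench lying flat, loose, beyond the work. Leave alone.
- piston: Bystander: solid aluminium piston blank, 72 mm wide, 48 mm tall, loose, beyond the work. Origin: centre of its underside. Leave alone.
Things that resemble listed ones, but are neither listed nor needed, are in the scene too. There is more than one size of the filter; the one meant has the size given above.

How it is judged (in metres and radians):
On the way, in this order (a step that is already met when the one before it is completed fails the run):
1. the tongue is under the lip while the filter is still tilted, its rim end up (x of tongue_tip in the frame of housing between -0.08 and -0.069 m and z of tongue_tip in the frame of housing between 0.034 and 0.0545 m and angle between the z axis of filter and the z axis of housing, either way round above 0.1 rad and y of tongue_tip in the frame of housing between -0.012 and 0.012 m), for 0.1 s.
2. the rim is pressed down and the catch has snapped over it (x of tongue_tip in the frame of housing between -0.0785 and -0.07 m and z of tongue_tip in the frame of housing between 0.034 and 0.0545 m and z of rim_edge in the frame of housing between 0.034 and 0.0545 m and y of rim_edge in the frame of housing between -0.008 and 0.008 m and angle between the z axis of filter and the z axis of housing, either way round below 0.025 rad and value of joint catch below 0.002 m), for 0.2 s.
At the end, for the whole second after the job is handed in: The filter lies still on the seat: tongue under the lip, within 6 mm of the back wall, both ends 34 to 54.5 mm above the bench (the seat is at 37 to 51), level within 0.025 rad, centred across within 8 mm, and the catch sprung back over the rim (within 2 mm of rest) (all of step 2 and linear speed of filter below 0.02 m/s and angular speed of filter below 0.1 rad/s); the robot touches nothing.
It fails at once if the filter pressed or jammed against the housing with more than 50 N (contact force between filter and housing above 50 N).
It fails at once if the robot pushes the housing with more than 50 N (contact force between any of the fingers, the arm and housing above 50 N).
It fails at once if the can, the wrench or the piston is moved more than 20 mm (distance of any of can, wrench, piston from where it was at the start of the episode above 0.02 m).
It also fails if it takes over 64 s, if anything falls off the work surface, if the arm or the gripper's body presses on something with over 40 N, if the wrist force passes 120 N, or if a joint passes its speed limit or range.

## Working session

There is one attempt and no reset: what is moved stays moved. The work goes in short steps, each a Python script; the robot and the scene stay as the last script left them, time stands still between calls to the robot, and variables do not carry over. Pictures are saved under pics/ and viewed, at most 11 in all, crops included, and the job is handed in when it is done.

```bash
mkdir -p pics; python3 - <<'E'
from station import r
import cv2,numpy as np
for n in("scene","top"):
    s=r.snapshot(n); cv2.imwrite(f"pics/{n}0.png",s["frame"][:,:,::-1]); print(n,s["fx"],s["cx"],s["cy"],np.round(s["R"],3).tolist(),np.round(s["t"],3))
print(r.sense())
E
```

```text
scene 378.70888210376756 321.0660820053908 199.2121065506045 [[-0.176, 0.984, -0.005], [0.703, 0.122, -0.701], [-0.689, -0.127, -0.713]] [ 0.206 -0.315  1.562]
top 438.2990258513035 320.1742143189161 201.32965906051479 [[0.008, -1.0, 0.026], [-0.996, -0.01, -0.09], [0.09, -0.025, -0.996]] [-0.12   0.521  1.063]
{'clock': 0.1, 'joints': array([-7.40095618e+01,  5.25844847e+00,  7.05762497e+01, -2.28433565e-03,
        1.04266758e+02, -3.25019646e+00]), 'joint_vel': array([-0.05765072, -0.20068913, -0.1535305 ,  0.06392261,  0.01916748,
        0.10064383]), 'joint_torque': array([ 3.46221954e-03, -4.47857237e+01, -4.07570207e+01,  7.01709534e-02,
        2.84105586e-02, -9.60513103e-05]), 'tcp_pos': array([ 0.1977119 , -0.56653902,  0.40361077]), 'orientation': array([-1.79898582e+02, -3.54084114e-03,  1.92400705e+01]), 'contact_force': array([0.91208706, 0.02155221, 0.03995964]), 'torque': array([-0.01118814,  0.01119042,  0.02741686]), 'gripper_force': 0.0, 'opening': 0.08782565706027956}
```

View pics/top0.png

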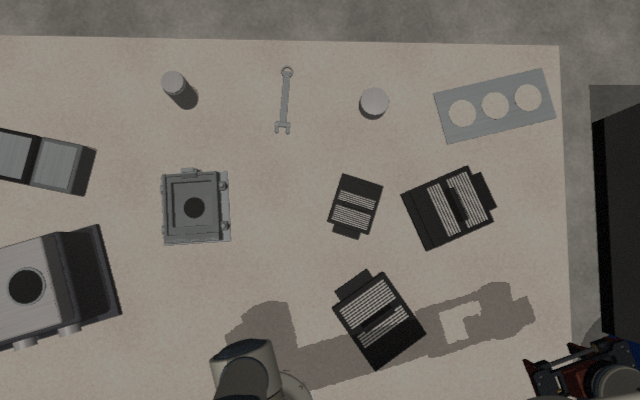

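View pics/scene0.png

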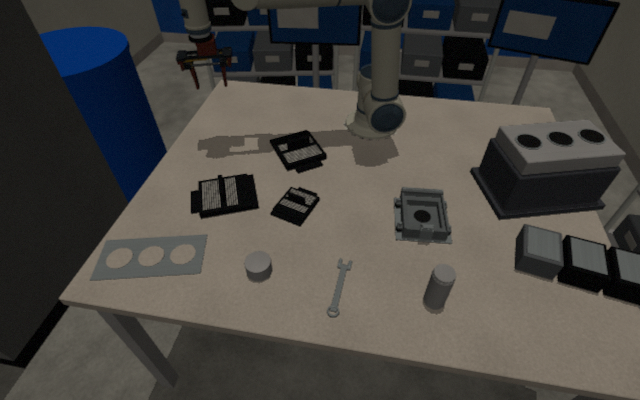

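Candidates for the filter in "top": (356,206) small, (449,207), (379,320). I'll rectify to metric scale to choose by size.

```bash
cat > h.py <<'E'
import cv2,numpy as np
from station import r
def P(s): 
    K=np.array([[s["fx"],0,s["cx"]],[0,s["fy"],s["cy"]],[0,0,1]]); return K@np.c_[np.array(s["R"]),np.array(s["t"])]
def proj(s,X):
    X=np.atleast_2d(X); q=(P(s)@np.c_[X,np.ones(len(X))].T).T; return q[:,:2]/q[:,2:]
def back(s,uv,z):
    p=P(s); H=np.c_[p[:,0],p[:,1],p[:,2]*z+p[:,3]]; q=(np.linalg.inv(H)@np.c_[np.atleast_2d(uv),np.ones(len(np.atleast_2d(uv)))].T).T
    return q[:,:2]/q[:,2:]
def rect(s,z,x1,y1,w,h,ppm):  # image: row = (x1-x)*ppm, col=(y1-y)*ppm
    p=P(s); H=np.c_[p[:,0],p[:,1],p[:,2]*z+p[:,3]]
    A=np.array([[0,-1/ppm,x1],[-1/ppm,0,y1],[0,0,1]])  # (col,row)->(x,y)
    return cv2.warpPerspective(s["frame"][:,:,::-1].copy(),H@A,(w,h),flags=cv2.INTER_LINEAR|cv2.WARP_INVERSE_MAP)
E
python3 - <<'E'
from h import *
s=r.snapshot("top")
c=back(s,[[356,206],[449,207],[379,320],[195,207],[179,90],[285,100],[374,103]],0.01); print(c.round(3))
im=rect(s,0.012,c[1:3,0].max()+.12,c[3,1]+.13,800,560,1000)
print(c[1:3,0].max()+.12,c[3,1]+.13)
cv2.imwrite("pics/rect.png",im)
E
```

```text
[[ 0.512 -0.206]
 [ 0.512 -0.442]
 [ 0.231 -0.263]
 [ 0.506  0.197]
 [ 0.805  0.247]
 [ 0.783 -0.023]
 [ 0.779 -0.253]]
0.6317788992932033 0.3267539100042385
```

View pics/rect.png

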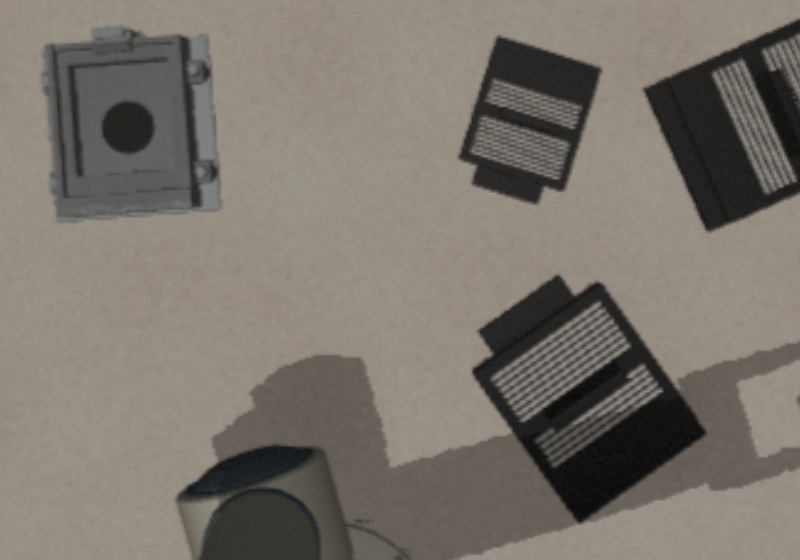

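Metric check: the filter at px (356,206) measures about 150×105 mm. The other two, at (449,207) and (379,320), are about 200 mm long, so the small one is the target. Next I look closely from the wrist over it and over the housing.

```bash
python3 - <<'E'
from h import *
import pickle
r.reach([0.49,0.18,0.42],[180,0,90]); sh=r.snapshot("wrist")
cv2.imwrite("pics/wh.png",sh["frame"][:,:,::-1])
r.reach([0.512,-0.206,0.40],[180,0,72.5]); sf=r.snapshot("wrist"); cv2.imwrite("pics/wf.png",sf["frame"][:,:,::-1])
pickle.dump((sh,sf),open("w.pkl","wb"))
print(sh["t"],r.sense()["clock"],r.sense()["joints"],[(-np.array(s["R"]).T@s["t"]).round(3) for s in(sh,sf)])
E
```

```text
[-0.4913742   0.13496685  0.45527704] 4.5167 [-2.53411377e+01 -2.28686862e+00  7.85955351e+01  2.19039581e-02
  1.03675521e+02 -7.93849512e+00] [array([0.492, 0.255, 0.4  ]), array([ 0.536, -0.133,  0.381])]
```

View pics/wh.png

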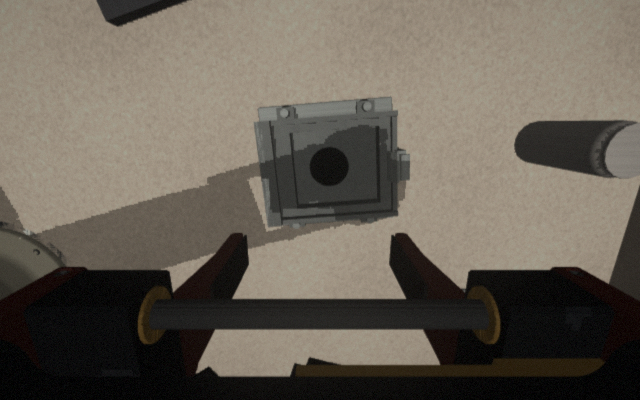

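View pics/wf.png

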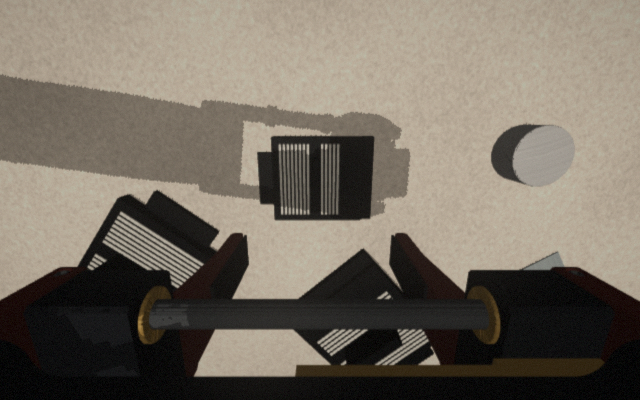

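Seen: in wh the housing is centred near (328,165), catch at right (403,165), lip at left (263,170), with the robot's shadow over it. In wf the filter has its tongue at left (264,178), rim at right (372,178) and tab strip at (315,178). I need an enlarged crop of each for corner pixels.

```bash
python3 - <<'E'
import cv2,numpy as np,pickle
sh,sf=pickle.load(open("w.pkl","rb"))
def crop(s,u,v,w,h,k,g):
    c=s["frame"][v:v+h,u:u+w,::-1].astype(float)/255
    c=(255*c**g).astype(np.uint8); c=cv2.resize(c,None,fx=k,fy=k,interpolation=cv2.INTER_CUBIC)
    for i in range(0,w,10): cv2.line(c,(i*k,0),(i*k,6 if (u+i)%50 else 14),(0,0,255),1)
    for i in range(0,h,10): cv2.line(c,(0,i*k),(6 if (v+i)%50 else 14,i*k),(0,0,255),1)
    return c
a=crop(sh,250,90,165,145,4,.6); b=crop(sf,250,128,132,98,6,.45)
cv2.imwrite("pics/a.png",a); cv2.imwrite("pics/b.png",b)
E
```

```text
(no output)
```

View pics/a.png

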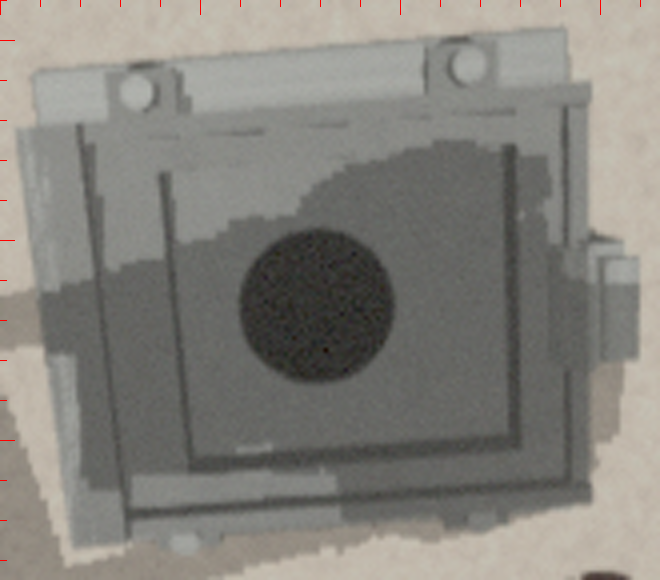

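View pics/b.png

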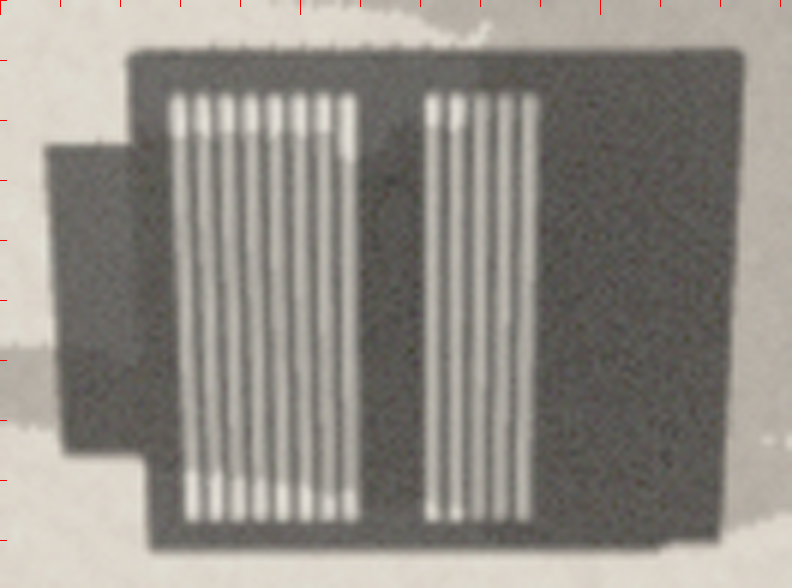

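Filter corners (full-image px): tongue (257,152) and (260,203), frame (271,136) and (275,219), rim (373,136) and (370,218). Housing: lip edge from (271,121) to (282,218), stop wall x≈392, plate corners (259,108) and (391,97). Now I fit both poses.

```bash
python3 - <<'E'
from h import *
import pickle
from scipy.optimize import least_squares
sh,sf=pickle.load(open("w.pkl","rb"))
fp=lambda L,k,u,v:(np.array(L,float)+.5)/k-.5+[u,v]
def T(p,X): c,s=np.cos(p[2]),np.sin(p[2]); X=np.array(X,float); return np.c_[p[0]+c*X[:,0]-s*X[:,1],p[1]+s*X[:,0]+c*X[:,1],X[:,2]]
F=np.array([[-75,35,6],[-75,-35,6],[-55,55,16],[-55,-55,16],[75,55,10],[75,-55,10]])/1e3
uv=fp([[45,145],[64,453],[129,50],[151,549],[743,50],[720,543]],6,250,128)
q=least_squares(lambda p:(proj(sf,T(p,F))-uv).ravel(),[.512,-.206,-.3])
print("filter",q.x[:2].round(4),np.degrees(q.x[2]).round(2)); print(q.fun.reshape(-1,2).round(1))
A=lambda L:fp(L,4,250,90)
lip,stop,wp,wm=A([[83,125],[128,510]]),A([[566,110],[570,480]]),A([[140,135],[515,112]]),A([[135,516],[565,487]])
pl=A([[35,72],[566,28]])
def H(p,uv,z):
    d=back(sh,uv,z)-p[:2]; c,s=np.cos(p[2]),np.sin(p[2]); return np.c_[c*d[:,0]+s*d[:,1],-s*d[:,0]+c*d[:,1]]
def res(p):
    s=p[3]
    return 1e3*np.r_[H(p,lip,s+.018)[:,0]+.066,H(p,stop,s+.008)[:,0]-.077,H(p,wp,s+.012)[:,1]-.0585,H(p,wm,s+.012)[:,1]+.0585,(H(p,pl,.006)-[[-.088,.083],[.088,.083]]).ravel()]
q=least_squares(res,[.506,.197,0.05,.044],loss="soft_l1"); p=q.x
print("housing",p.round(4),np.degrees(p[2]).round(2)); print(res(p).round(1))
print("well x",H(p,A([[165,180],[190,460],[508,150],[515,440]]),p[3])*1e3,"catch",H(p,A([[605,245],[605,360],[638,257],[638,360]]),p[3]+.03)*1e3)
E
```

```text
filter [ 0.5107 -0.2003] -17.51
[[-0.1 -0.4]
 [-0.2  0.3]
 [-0.6 -0.1]
 [-0.5  0.6]
 [ 1.  -0.3]
 [ 0.5  0.2]]
housing [0.5062 0.1965 0.0728 0.0359] 4.17
[ 0.2  0.2 -0.4  0.3  1.6 -0.2  0.2 -0.4  0.9 -0.5 -2.1  0. ]
well x [[-45.3800145   46.2236385 ]
 [-46.30160092 -44.19988547]
 [ 60.6830043   47.23364238]
 [ 61.22085494 -45.42943267]] catch [[ 82.25388263  19.58617186]
 [ 82.39798661 -14.2217324 ]
 [ 91.79382272  15.42770397]
 [ 92.16405552 -14.95818901]]
```

```bash
cat >> h.py <<'E'
from scipy.spatial.transform import Rotation as Ro
HP=np.array([.5062,.1965,0]); HY=4.17; G=Ro.from_euler("z",90,degrees=True)*Ro.from_euler("x",180,degrees=True); D=0.201
def tool(Rf,o): return (o+Rf.apply([0,0,D])),(Rf*G).as_euler("xyz",degrees=True)
def by_tip(x,y,z,tilt):  # tongue tip in housing frame, rim up by tilt
    Rh=Ro.from_euler("z",HY,degrees=True); Rf=Rh*Ro.from_euler("y",-tilt,degrees=True)
    return tool(Rf,HP+Rh.apply([x,y,z])+Rf.apply([.075,0,0]))
def F(n=3):
    f=[]
    for _ in range(n): f.append(r.sense()["contact_force"]); r.wait(.02)
    return np.mean(f,0)
E
python3 - <<'E'
from h import *
Rf=Ro.from_euler("z",-17.5,degrees=True); o=np.array([.5107,-.2003,0])
p,e=tool(Rf,o); r.reach(p+[0,0,.08],e); r.servo_line(p); print(r.sense()["tcp_pos"]-p,F())
r.grab(35); print(r.sense()["opening"],F())
r.servo_line(p+[0,0,.10],speed=.2); print(F(),r.sense()["opening"])
p,e=by_tip(-.070,0,.095,13); r.reach(p,e); s=r.snapshot("wrist"); cv2.imwrite("pics/c.png",s["frame"][:,:,::-1])
print(F(5),r.sense()["tcp_pos"]-p,r.sense()["orientation"]-e,r.sense()["clock"])
E
```

```text
[ 0.00059013 -0.00029761  0.00180404] [ 0.12881528 -0.1522495   0.38507872]
0.010000737135249231 [-2.18870172  0.98650655  1.5079107 ]
[ 0.18458869 -0.25683978 -3.07629164] 0.009694900361905316
[ 0.19915277  0.16895948 -3.19586041] [ 0.00049691 -0.00089913 -0.00013978] [ 0.01876648  0.01784843 -0.10710672] 9.3333
```

View pics/c.png

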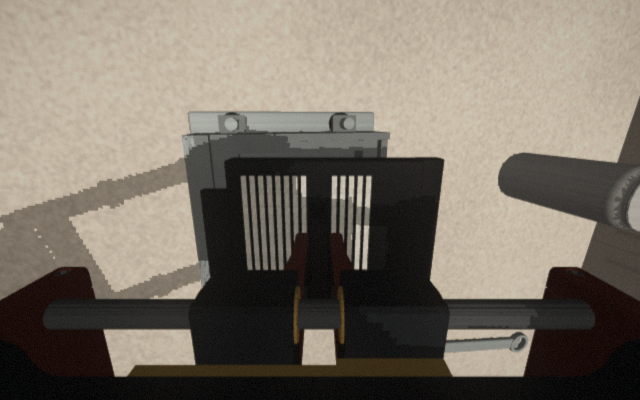

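The wrist view shows the filter held square to the housing: plate edge along row 112, filter edge along row 158, both horizontal. Now I feel the lip top with the tongue.

```bash
python3 - <<'E'
from h import *
def go(x,y,z,t,sp=.05): p,e=by_tip(x,y,z,t); r.servo_line(p,e,speed=sp); return p
go(-.070,0,.076,13,.08); r.wait(.2); f0=F(5); print(f0)
t0=r.sense()["clock"]
for z in np.arange(.075,.05,-.001):
    p=go(-.070,0,z,13,.02); f=F(2)
    d=f-f0
    if d[2]>2.0: break
s=r.sense(); print("contact z",z,d,(s["tcp_pos"]-p)*1e3,s["clock"],s["clock"]-t0)
go(-.070,0,z+.004,13)
E
```

```text
[ 0.41994709 -0.01036583 -3.18874183]
contact z 0.05699999999999998 [-1.7484766  -0.40309849  5.03253396] [0.09519861 0.01628981 0.7967479 ] 15.3917 5.3834
```

Lip top felt at 57.8 mm, so the seat is at about 39.8 mm. Next: go in front of the lip, lower, and slide under.

```bash
cat >> h.py <<'E'
S=.0398
def go(x,z,t,sp=.05,y=0.): p,e=by_tip(x,y,z,t); r.servo_line(p,e,speed=sp); return p
E
python3 - <<'E'
from h import *
go(-.070,.070,13,.08); go(-.057,.066,17,.08); r.wait(.1); f0=F(4); print(f0)
for x,z,t in[(-.057,S+.004,17),(-.057,S+.0015,17),(-.062,S+.001,17),(-.066,S+.001,15),(-.069,S+.001,13),(-.071,S+.001,12),(-.072,S+.001,11),(-.073,S+.001,10),(-.074,S+.001,10),(-.075,S+.001,10),(-.076,S+.001,10)]:
    p=go(x,z,t,.04); d=F(3)-f0; print(x,t,d.round(2),((r.sense()["tcp_pos"]-p)*1e3).round(1))
    if np.linalg.norm(d)>9 or (x<-.0715 and d[0]>3): break
s=r.snapshot("wrist"); cv2.imwrite("pics/d.png",s["frame"][:,:,::-1]); print(r.sense()["clock"],r.sense()["opening"])
E
```

```text
[ 0.10182596 -0.10363324 -3.53170602]
-0.057 17 [-0.18  0.56  0.37] [0.1 0.  0.3]
-0.057 17 [-0.42 -0.02  0.41] [-0.  0.  0.]
-0.062 17 [-0.03  0.79 -0.35] [-0.1  0.   0.1]
-0.066 15 [ 0.84 -0.3   0.09] [ 0.2 -0.  -0.1]
-0.069 13 [0.1  0.21 0.29] [ 0.1 -0.  -0.1]
-0.071 12 [ 0.39 -0.02 -0.25] [ 0. -0. -0.]
-0.072 11 [-0.03  0.27 -0.12] [ 0.1 -0.  -0.1]
-0.073 10 [-1.69  0.68  1.68] [-0.   0.1  0. ]
-0.074 10 [-0.21  0.19  0.52] [-0.  -0.  -0.1]
-0.075 10 [0.16 0.38 0.86] [-0. -0. -0.]
-0.076 10 [0.21 0.21 0.19] [-0.  0.  0.]
20.175 0.009530259869032467
```

```bash
python3 - <<'E'
from h import *
f0=F(5)
for x in np.arange(-.0765,-.082,-.0005):
    p=go(x,S+.001,10,.02); d=F(3)-f0; print(round(x,4),d.round(2),((r.sense()["tcp_pos"]-p)*1e3).round(1))
    if d[0]>2.5: break
E
```

```text
-0.0765 [-0.21 -0.01 -0.41] [-0. -0.  0.]
-0.077 [-0.38 -0.03 -0.49] [-0. -0.  0.]
-0.0775 [ 0.99  0.74 -0.16] [0.1 0.  0.1]
-0.078 [ 4.68  0.31 -1.56] [0.3 0.  0.3]
```

View pics/d.png

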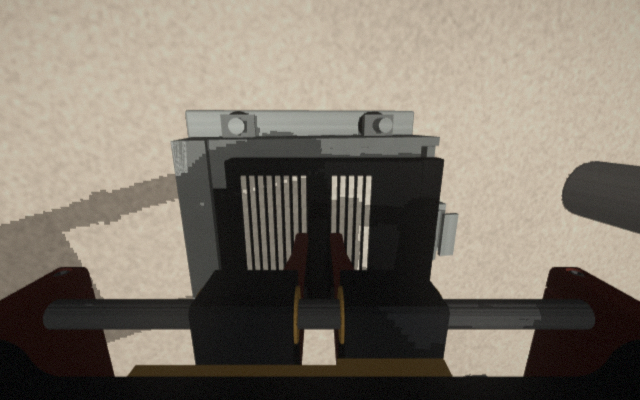

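The tongue met the back wall at nominal -77.6 mm, and the picture shows it hidden under the lip, with the catch at (448,230). Now swing down onto the ramp, release and press the strip.

```bash
python3 - <<'E'
from h import *
go(-.0771,S+.001,10,.02); r.wait(.2); f0=F(4); print(f0)
for t in(9.3,8.6,8,7.4,6.8):
    go(-.0771,S+.0007,t,.03); d=F(3)-f0; print(t,d.round(2))
    if d[2]>2.5: break
r.let_go(); r.wait(.3)
s=r.sense(); R=Ro.from_euler("xyz",s["orientation"],degrees=True)
print(F(),s["clock"]); r.servo_line(s["tcp_pos"]-R.apply([0,0,.07]),speed=.2)
r.grab(20)
HP2=HP+Ro.from_euler("z",HY,degrees=True).apply([-.0,0,0])
Rh=Ro.from_euler("z",HY,degrees=True); e=(Rh*G).as_euler("xyz",degrees=True)
# housing x bias of about -2.6 mm found by touch
p=HP+Rh.apply([.048-.0026,0,S+.060+.182]); r.reach(p,e)
s=r.snapshot("wrist"); cv2.imwrite("pics/e.png",s["frame"][:,:,::-1]); print(F(),r.sense()["clock"],r.sense()["opening"])
E
```

```text
[ 1.8003667   0.51071205 -2.3399318 ]
9.3 [-0.52 -0.23  0.2 ]
8.6 [-1.27 -0.73 -0.99]
8 [-2.22 -0.33 -0.46]
7.4 [-5.28 -0.71  3.05]
[-0.12160547  0.70565658 -0.14795149] 24.7333
[-0.01083754  0.15275823  0.98892185] 27.15 0.0002495993497576058
```

View pics/e.png

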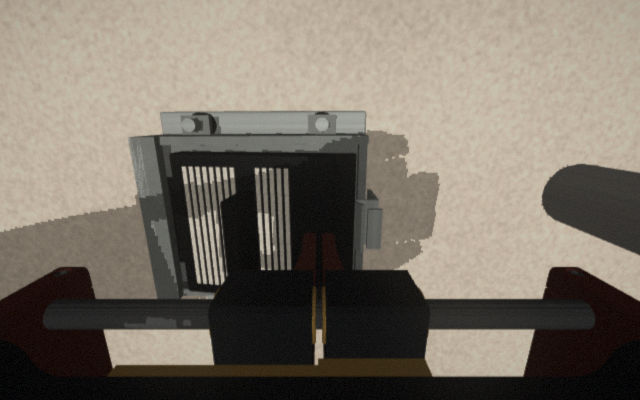

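The filter rests tilted in the housing: tongue under the lip (column 165), rim at the catch (368,220), fingertips above the plain strip. Now press.

```bash
python3 - <<'E'
from h import *
Rh=Ro.from_euler("z",HY,degrees=True)
at=lambda h:HP+Rh.apply([.048-.0026,0,S+h+.182])
r.servo_line(at(.040),speed=.1); r.wait(.2); f0=F(5)
for h in np.arange(.039,.008,-.001):
    r.servo_line(at(h),speed=.03); d=F(2)-f0; a=(r.sense()["tcp_pos"]-at(0))[2]*1e3
    if d[2]>1: print(round(h*1e3),round(a,1),d.round(1))
    if d[2]>30 or (a<18.0 and d[2]>14): break
print(r.sense()["clock"])
E
```

```text
34 34.3 [ 0.3 -0.   1.7]
33 33.6 [0.6 0.2 3.7]
32 32.6 [0.8 1.5 4.6]
31 31.7 [1.  1.  4.7]
30 30.9 [1.4 0.3 5.7]
29 30.1 [1.2 0.9 5.4]
28 29.2 [1.7 1.5 5.9]
20 19.9 [0.5 0.7 1.2]
16 16.8 [-2.9 -0.1  5.4]
15 16.8 [-4.8 -1.7  9.3]
14 16.7 [-7.7 -2.  13.3]
13 16.6 [-9.1 -2.2 17. ]
35.4333
```

It passed the catch at 28 mm and landed rigidly at 16.7 mm above the estimated seat (the frame is 16 mm thick). Retract and check.

```bash
python3 - <<'E'
from h import *
Rh=Ro.from_euler("z",HY,degrees=True)
at=lambda h,x=.0454:HP+Rh.apply([x,0,S+h+.182])
r.servo_line(at(.03),speed=.1); r.servo_line(at(.12,-.03),speed=.2); r.wait(.3)
s=r.snapshot("wrist"); c=s["frame"][60:300,80:480,::-1].astype(float)/255
cv2.imwrite("pics/f.png",cv2.resize((255*c**.6).astype(np.uint8),None,fx=2,fy=2)); print(F(),r.sense()["clock"])
E
```

```text
[-0.51713168  0.31157923  0.52306277] 36.8833
```

View pics/f.png

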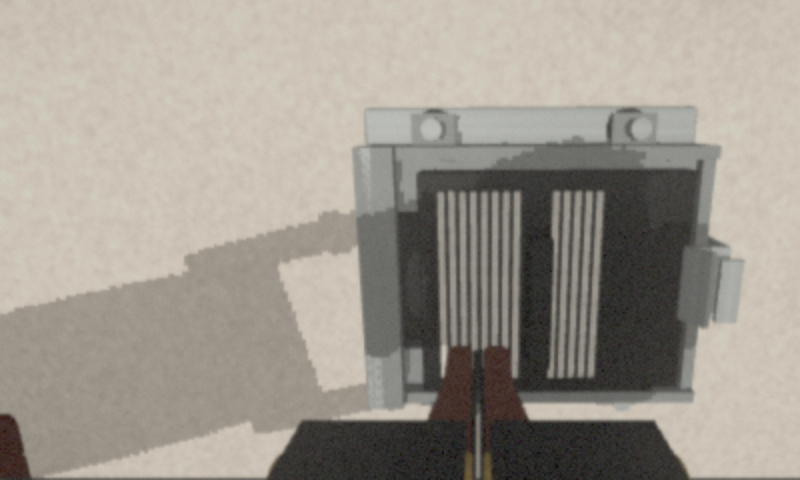

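The filter lies flat and square, with the tongue under the lip (400,290) and the catch nose over the rim (695,285). The robot is clear of everything.

```bash
python3 -c "
from station import r
print(r.hand_in())"
```

```text
the job is handed in; nothing more can be done
None
```

The filter is fitted: the tongue went under the lip tilted, the rim was pressed home at about 17 N and the catch snapped over it; I handed the job in with the robot clear at about 37 s, but no verdict was returned.

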